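# Lock the label reader and hold the notched glass plate under its lens

## Task

First slide the steel bolt on the label reader's base fully home into its keeper to lock the reader. Then take the one glass plate that has a small notch at a corner (the notch marks its frosted label end) by its clear end, off its sloping rest, and present it label up to the reader: frosted end centred under the lens, about halfway between the lens and the base, plate level and still, touching nothing of the reader. Finish while still holding it there with the bolt home; leave the blank plates and everything else on the bench where they are.

Things in the scene. Friction and masses are not known exactly. Their poses are not given: they have to be found in the camera images.
- plate: the one notched glass plate, 125 x 40 x 6 mm, 75 g; 14 x 14 mm square notch at its +x, +y corner. Origin: centre of its underside; x along it to the frosted end (last 35 mm, slightly paler), y across, z out of the label face (upward from the start). Starts on rest_a, rolled 0.35 rad about x, +y edge high. Grip the clear -x end across the 40 mm width; the rest fills only its middle 36 mm
- label (a point): centre of the frosted area on the plate's label face: 45 mm from the plate's centre along +x, 6 mm above its underside; axes as the plate's
- rest_a: fixed sloping rest, one of three alike that swap places: post with a black top 36 x 40 mm sloping 0.35 rad, rising to the rest's +y; 5 mm lip on the low side; middle of the slope 50 mm above the bench. Origin: centre of its foot, z up. A plate lies centred on it, x along the rest's x, both ends overhanging about 44 mm, where fingers can straddle it
- rest_b: another such rest, as rest_a
- rest_c: another such rest, as rest_a
- reader: label reader, fixed cream C-stand, open towards the robot. Origin: on the lens axis at bench height; x from the open front to the column, z up. Base 20 mm thick, from 60 mm before to 140 mm behind the lens axis, 50 mm right (-y) to 160 mm left (+y, bolt there); white lamp window below the lens; column 50 mm wide starts 87 mm behind the axis, 180 mm high
- lens (a point): centre of the lower face of the black lens barrel (28 mm across), 125 mm above the bench, hanging from the arm, which is 34 mm wide, 162 to 188 mm above the bench and ends 15 mm in front of the lens axis. Bring the plate in below it from the open front, frosted end first. Axes as the reader's
- aim (a point): the point on the lens axis, 73 mm above the bench (52 mm below the lens, 53 mm above the base), where the centre of the frosted area is to be held; axes as the reader's
- bolt (a joint): barrel bolt on the reader's base, value in m: 0 fully drawn, 0.040 fully home against its stop (starts at 0 to 0.012). It slides along the reader's +x, towards the dark keeper near the column; friction about 3 N, no spring, stays where left
- bolt_knob (a point): middle of the grip of the bolt's upright knob: steel cylinder 16 mm across, 63 to 81 mm above the bench (this point 72 mm), 11 mm stem; 125 mm left of the lens axis. Axes as the reader's. Guides and keeper around it reach 48 mm above the bench: keep fingertips above 50 mm. Pinch from above or push from behind
- blank_1: a blank glass plate, same glass and size as the plate (125 x 40 x 6 mm) but with four square corners; lies on another sloping rest; leave it alone. Origin: centre of its underside, x along its length, z its upper face
- blank_2: a blank glass plate, same glass and size as the plate (125 x 40 x 6 mm) but with four square corners; lies on another sloping rest; leave it alone. Origin: centre of its underside, x along its length, z its upper face
- weight: brass balance weight, 28 mm across, 37 mm high, standing among the rests; origin at its underside; bystander
- jar: small jar, 40 mm across, 55 mm high; origin at its underside; bystander
- sensor: blue sensor block 36 x 30 x 38 mm; origin at its underside; bystander
- screwdriver: screwdriver lying on the bench; bystander
Not all that is in view belongs to the job. Leave any turquoise look-alike of the plate alone.

How it is judged:
By the outcome, as a careful person would: the job done as asked, in the order asked, and still so for the second after the job is handed in, while the arm keeps its last pose, push and grip.
It also fails if it takes over 58 s, if anything falls off the work surface, if the arm or the gripper's body presses on something with over 40 N, if the wrist force passes 120 N, or if a joint passes its speed limit or range.

## Robot

A 6-joint arm with a two-finger parallel gripper is mounted at the origin on the work surface. World frame = base frame: x ahead of the robot, y to its left, z up, the work surface at z = 0. Lengths are in m, angles in rad, forces in N, time in s.
With the tool pointing down it reaches from about 0.275 to 0.725 m from the base axis. Payload 15.9 kg.
Tool frame: the origin (TCP) lies between the finger pads, 19 mm behind the fingertips; this is the grasp point; z points along the fingers, y is the line along which they close (so a half turn about z gives the same grasp; the last joint's range is limited). The gripper opens to 85 mm and grips with 20 to 120 N. Pads are 22 mm wide; open, the fingers measure 114 mm over their backs; the gripper's body (76 mm by 85 mm) begins 54 mm behind the grasp point. The pads swing forward as they close: fully open they stand 13 mm farther back than shut.
Start: joints at [1.343, 0.213, -0.034, 1.323, 0, 1.571], TCP at [0.113, 0.487, 0.25] pointing down, gripper open.
Joint ranges: [-2.98, 2.98], [-0.74, 1.72], [-1.14, 1.35], [-2.1, 2.04], [-1.57, 1.44], [-3.14, 3.14]. Speed limits (rad/s): [1.89, 1.89, 2.39, 2.57, 3.14, 3.14].

## Interface

Orientations are given as a 3x3 rotation matrix whose columns are the frame's x, y, z axes.
In Python, from workcell import robot gives the robot as it stands. Calls block until the motion is done:
- robot.movep(position, orientation): joint-space move of the TCP to a pose.
- robot.move_straight(position, ori=None, velocity=0.15): straight line of the TCP; ori=None keeps the orientation; velocity is the mean speed in m/s.
- robot.move_joints(angles): joint-space move.
- robot.gripper_to(opening): opening from 0.0 (shut) to 1.0 (fully open); the grip force is fixed at half the most; returns when the fingers have stopped.
- robot.dwell(seconds).
- robot.inverse_kinematics(position, orientation): joint angles nearest the present ones, or None.
- robot.get_image(name): name is "side" or "top" or "wrist"; returns the picture (400x640x3 uint8, red, green, blue); there is no depth.
- robot.camera_model(name): a dict with "vertical_fov" (degrees; the focal length in pixels is half the picture's height over the tangent of half this angle, whatever the lens; pixels are square), "cx", "cy" (the principal point, pixels), "rvec" (rotation vector, rad) and "tvec" (3), from world to camera coordinates, as OpenCV has them; the wrist camera has in their place "mount" (4x4, takes a point from camera to tool coordinates, whose origin is the TCP and whose axes are the flange's). Camera axes: x right, y down, z forward; pixel columns grow to the right and rows downward; lengths in m; the calibration is good to about 2 mm. A picture is of the moment at which its call begins: read the wrist's pose just before it. camera_model takes no time and is no camera call.
A pose or a line that the arm cannot do raises robot.Unreachable and nothing moves.
- robot.job_done(): hands the job in; it is judged then, once.
Readings, each from a call of its own:
- robot.current_time_s(): time.
- robot.current_joints(): joint angles.
- robot.current_joint_vel(): joint speeds.
- robot.current_joint_efforts(): joint torques, N m.
- robot.current_ee_pos(): TCP position.
- robot.current_orientation(): TCP orientation.
- robot.current_ft_force(): force on the tool from outside, world axes, zero at the start.
- robot.current_wrist_torque(): the same for the moment, N m.
- robot.current_opening(): opening from 0.0 (shut) to 1.0 (fully open).
- robot.current_finger_force(): force on a finger pad.
Only numpy, scipy, OpenCV 4.12 (cv2) and the standard library are available. Lean on these libraries where they do the work, as an engineer would, in place of code of your own. Each camera call takes 0.05 s, during which the arm holds its last target. There are 200 camera calls.

## Working session

There is one attempt and no reset: what is moved stays moved. The work goes in short steps, each a Python script; the robot and the scene stay as the last script left them, time stands still between calls to the robot, and variables do not carry over. Pictures are saved under pics/ and viewed, at most 11 in all, crops included, and the job is handed in when it is done.

```bash
mkdir -p pics; ls
python3 - <<'E'
from workcell import robot
import cv2
for n in ("top","side"):
    im=robot.get_image(n); cv2.imwrite(f"pics/{n}0.png",im[:,:,::-1]); print(n,robot.camera_model(n))
print(robot.camera_model("wrist"),robot.current_time_s())
E
```

```text
pics
top {'vertical_fov': 49.594743744523825, 'cx': 320.8273285608993, 'cy': 206.974591022412, 'rvec': array([ 2.15144351, -2.15599518,  0.12777048]), 'tvec': array([0.06213074, 0.53032477, 1.09827652])}
side {'vertical_fov': 52.76008886999552, 'cx': 318.1565939391241, 'cy': 199.4657076366302, 'rvec': array([ 0.825649  , -2.39260458,  1.29787162]), 'tvec': array([0.47332494, 0.25008853, 0.86560946])}
{'vertical_fov': 66.72767822472818, 'cx': 324.5493129547123, 'cy': 204.20186148805868, 'mount': array([[ 2.63746550e-04, -9.53578722e-01, -3.01143739e-01,
         7.79959732e-02],
       [ 9.99999287e-01,  6.02251818e-04, -1.03122900e-03,
        -6.48902119e-06],
       [ 1.16472240e-03, -3.01143252e-01,  9.53578201e-01,
        -1.23972112e-01],
       [ 0.00000000e+00,  0.00000000e+00,  0.00000000e+00,
         1.00000000e+00]])} 0.1
```

View pics/top0.png

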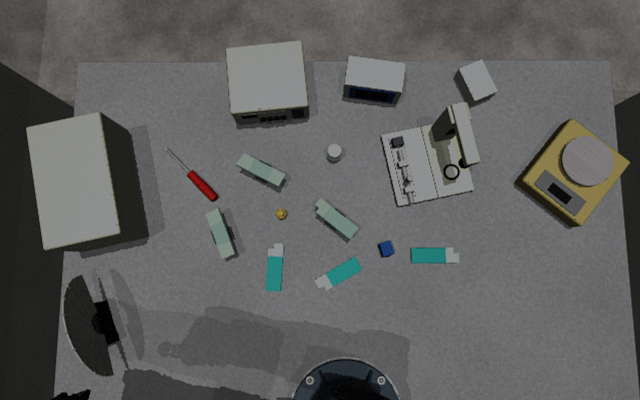

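View pics/side0.png

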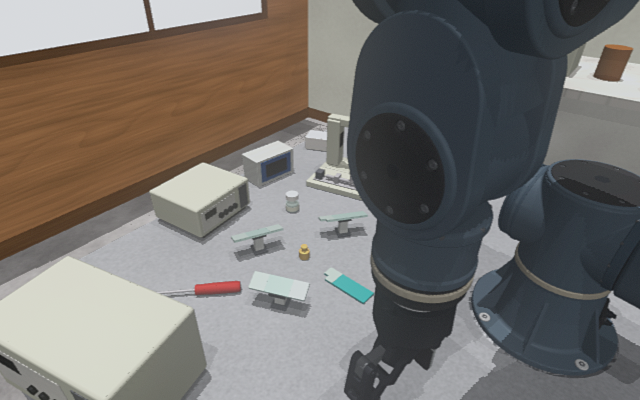

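The top view shows three pale glass plates at (261,170), (220,233) and (336,218). Three turquoise look-alikes sit at (275,268), (340,272) and (435,256), and the reader is at about (430,160). I'll zoom in to find the notch.

Run:
```python
import cv2,numpy as np
im=cv2.imread("pics/top0.png")
c=cv2.resize(im[148:264,200:365],None,fx=4.8,fy=4.8,interpolation=cv2.INTER_CUBIC)
c=np.clip(c.astype(float)*1.3,0,255).astype(np.uint8)
cv2.imwrite("pics/c1.png",c)
c=cv2.resize(im[98:212,375:485],None,fx=5.2,fy=5.2,interpolation=cv2.INTER_CUBIC)
cv2.imwrite("pics/c2.png",np.clip(c.astype(float)*1.2,0,255).astype(np.uint8))
```

```text
(no output)
```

View pics/c1.png

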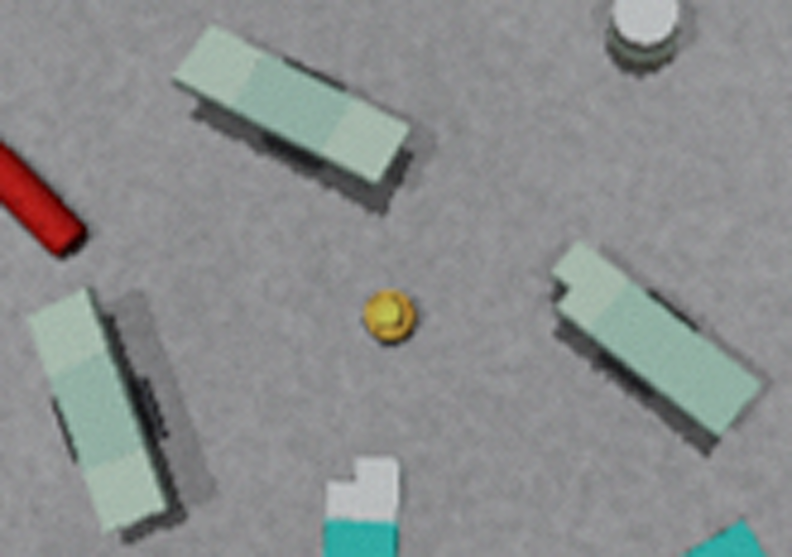

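View pics/c2.png

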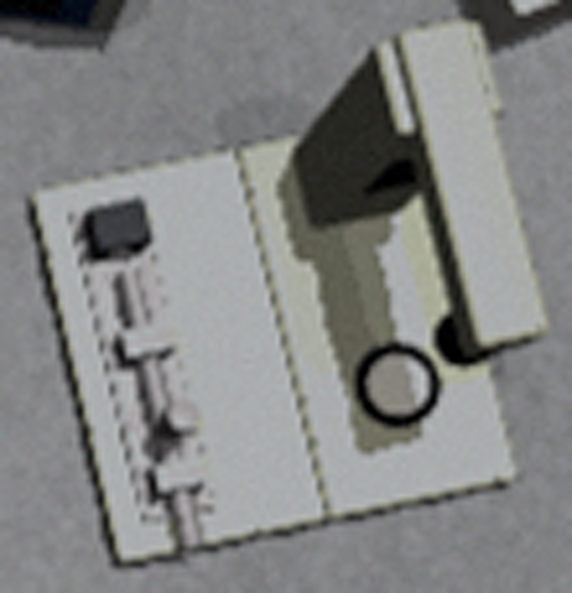

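The notched plate is the one at (336,218), with its notch at about (318,208), so the frosted end is at the upper left and the clear end at the lower right. It could be confused with the blanks at (261,170) and (220,233), which have square corners and both ends paler, and with the turquoise plates. In the reader crop I see the lamp ring at crop pixel (397,385), the knob at about (180,415), the keeper at (117,228), and the base corners at (33,195), (118,563) and (515,483).

```bash
cat > h.py <<'E'
import numpy as np,cv2
from workcell import robot
def K(m,h=400):
    f=h/2/np.tan(np.radians(m["vertical_fov"]/2)); return np.array([[f,0,m["cx"]],[0,f,m["cy"]],[0,0,1]])
def cam(n,pose=None):
    "K, R(cam->world), camera centre"
    m=robot.camera_model(n)
    if n=="wrist":
        p,R=pose; M=m["mount"]; return K(m),R@M[:3,:3],p+R@M[:3,3]
    R=cv2.Rodrigues(m["rvec"])[0].T; return K(m),R,-R@m["tvec"]
def ray(c,uv,z):
    k,R,o=c; d=R@np.linalg.inv(k)@np.array([uv[0],uv[1],1.]); return o+d*(z-o[2])/d[2]
def wrist(name):
    p=np.array(robot.current_ee_pos());R=np.array(robot.current_orientation()); im=robot.get_image("wrist")
    cv2.imwrite(name,im[:,:,::-1]); np.savez(name+".npz",p=p,R=R); return cam("wrist",(p,R)),im
def Rtool(xdir):
    "tool down, tool x along horizontal xdir"
    x=np.array([xdir[0],xdir[1],0.]);x/=np.linalg.norm(x); z=np.array([0,0,-1.]); return np.c_[x,np.cross(z,x),z]
E
python3 - <<'E'
from h import *
np.set_printoptions(precision=4,suppress=True)
c=cam("top"); im=cv2.imread("pics/top0.png")
hsv=cv2.cvtColor(im,cv2.COLOR_BGR2HSV); print(hsv[218,336],hsv[212,322],hsv[250,300])
m=cv2.inRange(hsv,(50,22,100),(88,90,255)); 
cs=[k for k in cv2.findContours(m,cv2.RETR_EXTERNAL,cv2.CHAIN_APPROX_NONE)[0] if cv2.contourArea(k)>200]
for k in cs: print(cv2.contourArea(k),cv2.boxPoints(cv2.minAreaRect(k)).tolist())
q=lambda x,y:(375+x/5.2-.4,98+y/5.2-.4)
for n,p,z in (("LB",(33,195),.02),("LF",(118,563),.02),("RF",(515,483),.02),("lamp",(397,385),.02),("knob",(182,413),.081)): print(n,ray(c,q(*p),z))
g=lambda x,y:(200+x/4.8-.4,148+y/4.8-.4)
zc=.050; s=np.sin(.35);co=np.cos(.35)
zl=zc-.02*s+.006*co; zh=zc+.02*s+.006*co
for n,p,z in (("+x-y",(578,240),zl),("-x-y",(765,382),zl),("-x+y",(722,436),zh),("+x+y edge",(556,307),zh)): print(n,ray(c,g(*p),z))
E
```

```text
[ 77  43 135] [ 69  23 142] [ 90   2 108]
602.0 [[204.8009033203125, 212.6425323486328], [217.97738647460938, 207.93666076660156], [234.42535400390625, 253.99095153808594], [221.24887084960938, 258.69683837890625]]
614.0 [[311.51751708984375, 208.6518096923828], [320.4656982421875, 197.3693389892578], [358.652587890625, 227.6554718017578], [349.70440673828125, 238.9379425048828]]
590.5 [[235.79998779296875, 164.39999389648438], [242.0, 152.0], [285.20001220703125, 173.60000610351562], [279.0, 186.0]]
LB [ 0.7273 -0.1015  0.02  ]
LF [ 0.5346 -0.141   0.02  ]
RF [ 0.5752 -0.3442  0.02  ]
lamp [ 0.6263 -0.2862  0.02  ]
knob [ 0.6    -0.1633  0.081 ]
+x-y [0.553  0.063  0.0488]
-x-y [ 0.4761 -0.0367  0.0488]
-x+y [ 0.4466 -0.0127  0.0625]
+x+y edge [0.5151 0.0746 0.0625]
```

```bash
cat >> h.py <<'E'
YAW=.200; RO=np.array([.6245,-.2855]); rx=np.array([np.cos(YAW),np.sin(YAW)]); ry=np.array([-rx[1],rx[0]])
E
python3 - <<'E'
from h import *
k=RO+.125*ry
R=Rtool(ry)
print(robot.inverse_kinematics([*k,.17],R),robot.inverse_kinematics([*k,.072],R),robot.inverse_kinematics([*(k+.04*rx),.072],R))
robot.movep([*k,.17],R); robot.dwell(.2)
c,im=wrist("pics/w1.png"); print(robot.current_time_s(),robot.current_ft_force())
E
```

```text
[-0.26539245  0.48907166  0.15578019  1.23750486  0.          1.10540388] [-0.26539245  0.54570251 -0.00810384  1.01698998  0.          1.10540388] [-0.23808365  0.61671289  0.1137164   1.06779984  0.          1.13271268]
3.2167 [-0.03334087  0.64177263 -0.21810324]
```

View pics/w1.png

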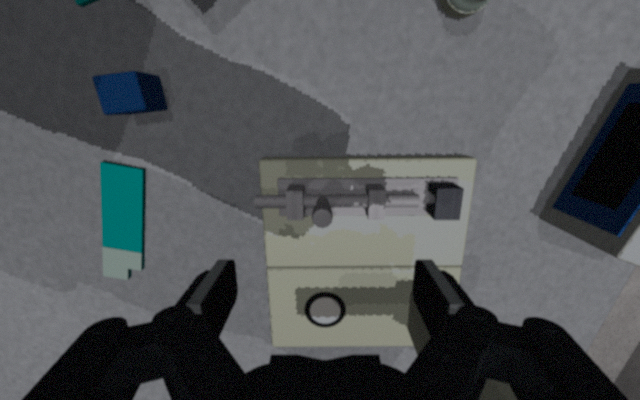

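The wrist view shows the knob top at about (322,214), the keeper at (446,200), the lamp ring centre at (325,309), and the base's left edge along row 157 from (261,157) to (475,157).

Run:
```python
from h import *
np.set_printoptions(precision=4,suppress=True)
d=np.load("pics/w1.png.npz"); c=cam("wrist",(d["p"],d["R"]))
for n,p,z in (("lamp",(325,309),.02),("LF",(261,158),.02),("LB",(475,158),.02),("RF",(272,346),.02),("knob",(322,213),.081),("keeper",(446,187),.048)):
    w=ray(c,p,z); print(n,w,"local",(w[:2]-RO)@rx,(w[:2]-RO)@ry)
print(d["p"])
```

```text
lamp [ 0.6245 -0.2864  0.02  ] local -0.0002035317380979276 -0.0008606614765513122
LF [ 0.5357 -0.1406  0.02  ] local -0.05822556998493701 0.15969025240183127
LB [ 0.725 -0.102  0.02 ] local 0.13497958449800726 0.15989134438014496
RF [ 0.5765 -0.3456  0.02  ] local -0.05902522717262753 -0.04936852806862745
knob [ 0.5964 -0.1601  0.081 ] local -0.0026643754772261888 0.12846935048960204
keeper [ 0.6952 -0.1283  0.048 ] local 0.10056585234238628 0.14003863185889567
[ 0.5998 -0.1625  0.1701]
```

Run:
```python
from h import *
k=RO-.001*rx+.125*ry
robot.move_straight([*k,.074],velocity=.12)
robot.gripper_to(0.0); print("open",robot.current_opening(),robot.current_finger_force(),robot.current_ft_force())
p0=np.array(robot.current_ee_pos()); f0=np.array(robot.current_ft_force())
d=.022
while d<.05:
    robot.move_straight(p0+np.r_[rx*d,0],velocity=.06)
    f=(np.array(robot.current_ft_force())-f0)[:2]@rx; e=(np.array(robot.current_ee_pos())-p0)[:2]@rx
    print(round(d,4),round(e,4),round(f,1))
    if f<-14: break
    d+=.0025
print(robot.current_time_s())
```

```text
open 0.16394115141695637 58.38910460472107 [-1.83913961  0.61653625  4.97395801]
0.022 0.0226 4.6
0.0245 0.0245 2.1
0.027 0.0269 1.2
0.0295 0.0295 0.7
0.032 0.0306 -9.9
0.0345 0.0309 -26.6
6.5917
```

Run:
```python
from h import *
print(robot.current_ft_force())
robot.gripper_to(0.6)
p=np.array(robot.current_ee_pos()); robot.move_straight([p[0],p[1],.17],velocity=.2)
robot.dwell(.15)
c,im=wrist("pics/w2.png")
cv2.imwrite("pics/w2c.png",cv2.resize(im[140:260,200:360+0+0,::-1] if 0 else im[140:360,200:500,::-1],None,fx=2.6,fy=2.6,interpolation=cv2.INTER_CUBIC))
print(p,robot.current_time_s())
```

```text
[-28.79708665  -0.09091557  23.30809658]
[ 0.63265183 -0.1563844   0.07414052] 7.8667
```

View pics/w2c.png

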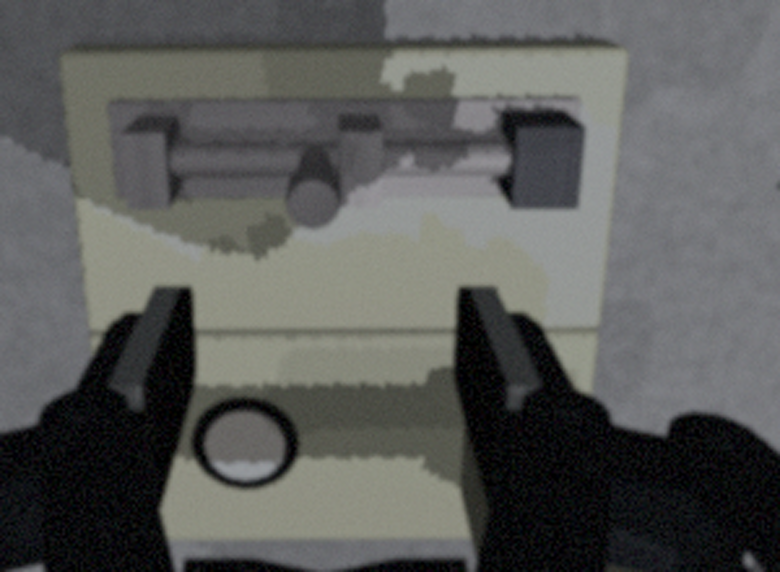

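The bolt's rod runs into the dark keeper (crop 540,160). The knob (313,203) has moved up against the second guide, and it stopped hard after 31 mm at over 25 N, so the bolt is home. Next I hover over the plate's clear end.

```bash
cat >> h.py <<'E'
PY=.914
def plateR(yaw=PY,roll=.35):
    c,s=np.cos(yaw),np.sin(yaw); return np.array([[c,-s,0],[s,c,0],[0,0,1]])@cv2.Rodrigues(np.array([roll,0,0.]))[0]
def toolR(P): return np.c_[-P[:,0],P[:,1],-P[:,2]]
E
python3 - <<'E'
from h import *
np.set_printoptions(precision=4,suppress=True)
d=np.load("pics/w2.png.npz"); w=ray(cam("wrist",(d["p"],d["R"])),(320.4,218),.081); print("knob",(w[:2]-RO)@rx,(w[:2]-RO)@ry)
P=plateR(); T=toolR(P)
top=np.array([.4997,.025,.050+.006*np.cos(.35)])      # centre of label face
g=top-.003*P[:,2]-.047*P[:,0]
F=np.c_[-np.r_[rx,0],np.r_[ry,0],[0,0,-1.]]
fin=np.r_[RO-.092*rx,.070]
for n,a in (("hover",(g+.10*P[:,2],T)),("grasp",(g,T)),("pre",(fin-np.r_[.13*rx,-.03],F)),("fin",(fin,F))): print(n,robot.inverse_kinematics(*a))
robot.movep(g+.10*P[:,2],T); robot.dwell(.2)
c,im=wrist("pics/w3.png"); print(g,robot.current_time_s())
E
```

```text
knob 0.02885854048426791 0.12486480678528068
hover [-0.1624  0.5259  0.0918  1.4475  0.1634 -1.1021]
grasp [-0.1331  0.541  -0.1378  1.1981  0.1723 -1.0738]
pre [-0.6808  0.3377 -0.2575  0.9756  0.     -0.8808]
fin [-0.5169  0.5343 -0.0327  1.0038  0.     -0.7169]
[ 0.4702 -0.0116  0.0528] 10.0417
```

View pics/w3.png

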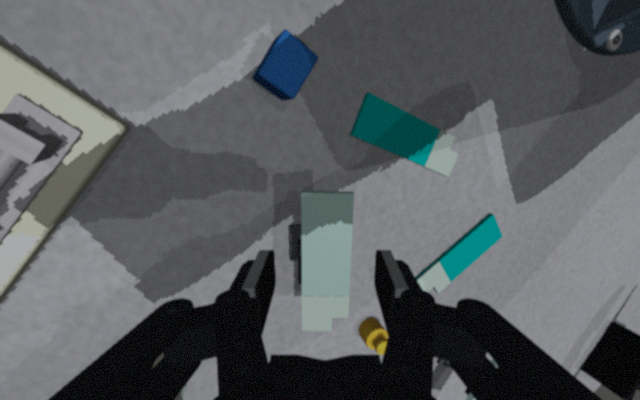

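The close view shows the notched plate between the open fingers. Its clear end runs from (301,193) to (353,193), its frosted end is at row 331, and the notch is at the lower right (332–348, 318). So this is the right plate, held the right way round.

Run:
```python
from h import *
np.set_printoptions(precision=4,suppress=True)
d=np.load("pics/w3.png.npz"); k,R,o=cam("wrist",(d["p"],d["R"])); P=plateR()
top=np.array([.4997,.025,.050+.006*np.cos(.35)])
for n,p in (("-x-y",(301,193)),("-x+y",(353.5,193)),("+x-y",(302.5,331.5)),("+x notch",(332,331)),("notch +y",(348.5,318))):
    v=R@np.linalg.inv(k)@np.array([*p,1.]); w=o+v*((top-o)@P[:,2])/(v@P[:,2]); print(n,P.T@(w-top))
```

```text
-x-y [-0.0639 -0.0171  0.    ]
-x+y [-0.0638  0.0225 -0.    ]
+x-y [ 0.0621 -0.0188  0.    ]
+x notch [ 0.0616  0.0071 -0.    ]
notch +y [0.048  0.0213 0.    ]
```

Run:
```python
from h import *
np.set_printoptions(precision=4,suppress=True)
P=plateR(yaw=PY-.005); T=toolR(P)
top=np.array([.4997,.025,.050+.006*np.cos(.35)])-.0007*P[:,0]+.0015*P[:,1]
g=top-.003*P[:,2]-.047*P[:,0]
robot.gripper_to(.7)
robot.move_straight(g+.03*P[:,2],T,velocity=.12)
robot.move_straight(g,velocity=.06); print(robot.current_ft_force())
robot.gripper_to(0.); print("open",robot.current_opening(),robot.current_finger_force(),robot.current_ft_force())
robot.move_straight(g+.05*P[:,2],velocity=.08)
robot.move_straight(np.array(robot.current_ee_pos())+[0,0,.10],velocity=.2)
robot.dwell(.2)
wrist("pics/w4.png"); print(robot.current_opening(),robot.current_time_s())
im=robot.get_image("side"); cv2.imwrite("pics/s4.png",im[:,:,::-1])
```

```text
[-0.4999 -0.0909  0.1289]
open 0.4493921590925039 59.673800468444824 [ 1.3043 -1.2715  4.1457]
0.44989224013125956 13.6667
```

View pics/w4.png

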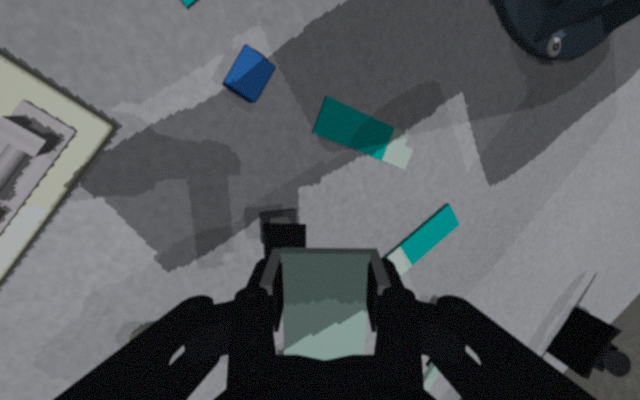

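The plate is held. Its clear-end edge is at row 248 between u≈277 and 377. I'll locate it in the tool frame, then move to the front of the reader, level.

Run:
```python
from h import *
np.set_printoptions(precision=4,suppress=True)
M=robot.camera_model("wrist"); k=K(M); m=M["mount"]
for zt in (-.006,-.003,0.,.004):
    out=[]
    for u in ((281,249),(374,249)):
        v=m[:3,:3]@np.linalg.inv(k)@np.array([*u,1.]); out.append(m[:3,3]+v*(zt-m[2,3])/v[2])
    print(zt,*out)
F=np.c_[-np.r_[rx,0],np.r_[ry,0],[0,0,-1.]]
pre=np.r_[RO-.25*rx,.13]
robot.movep(pre,F)
robot.move_straight(np.r_[RO-.25*rx,.070],velocity=.15); robot.dwell(.3)
for n in("top","side"): cv2.imwrite(f"pics/{n}5.png",robot.get_image(n)[:,:,::-1])
wrist("pics/w5.png")
print(robot.current_opening(),robot.current_ft_force(),robot.current_time_s())
a=cv2.imread("pics/top5.png")[120:270,350:530]; b=cv2.imread("pics/side5.png")[80:230,260:440]
cv2.imwrite("pics/v5.png",np.hstack([cv2.resize(x,None,fx=2.2,fy=2.2,interpolation=cv2.INTER_CUBIC) for x in(a,b)]))
```

```text
-0.006 [ 0.0204 -0.0178 -0.006 ] [ 0.0204  0.0218 -0.006 ]
-0.003 [ 0.019  -0.0183 -0.003 ] [ 0.019   0.0224 -0.003 ]
0.0 [ 0.0175 -0.0187  0.    ] [0.0175 0.0229 0.    ]
0.004 [ 0.0156 -0.0194  0.004 ] [0.0156 0.0236 0.004 ]
0.449387385093342 [ 0.1654 -0.1384  0.1034] 15.9917
```

View pics/v5.png

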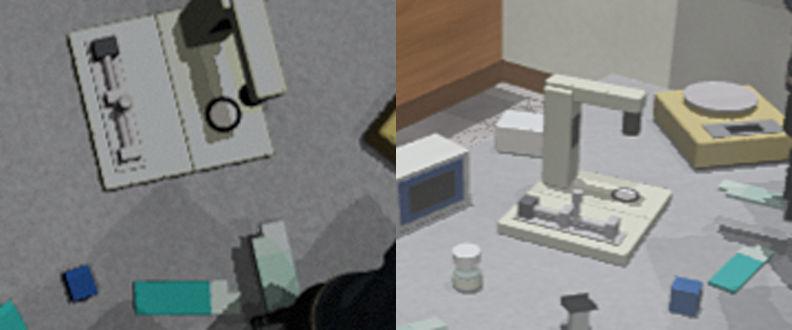

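In the top crop the frosted end is at about (274,224) with the notch at its left, level in front of the reader. The side crop shows the bolt in its keeper. I'll measure where the frosted end sits.

Run:
```python
import cv2,numpy as np
im=cv2.imread("pics/top5.png"); c=im[215:265,455:490]; d=cv2.imread("pics/side5.png")[155:195,400:440]
r=lambda x,s:cv2.resize(x,None,fx=s,fy=s,interpolation=cv2.INTER_NEAREST)
A=r(c,11);B=r(d,10);H=550;B=cv2.copyMakeBorder(B,0,H-B.shape[0],0,0,cv2.BORDER_CONSTANT)
cv2.imwrite("pics/z5.png",np.hstack([A,B]))
```

```text
(no output)
```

View pics/z5.png

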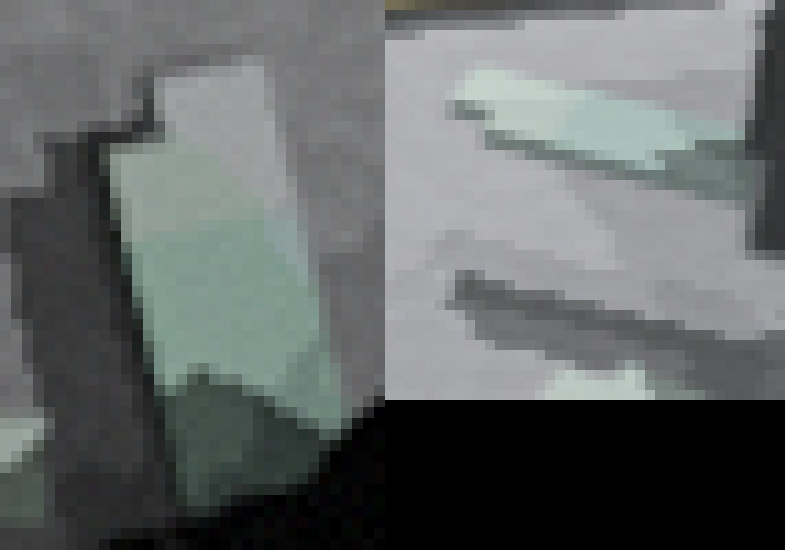

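Run:
```python
from h import *
np.set_printoptions(precision=4,suppress=True)
p=np.array(robot.current_ee_pos()); R=np.array(robot.current_orientation()); print(p,R.tolist())
c=cam("top"); q=lambda x,y:(455+x/11-.5,215+y/11-.5)
uvs={"+x-y":(267,57),"+xnotch":(157,77),"notch+y":(107,150),"frost-y":(296,205),"frost+y":(132,240)}
for n,u in uvs.items():
    w=ray(c,q(*u),.073)-p; print(n,"rel TCP in reader axes",w[:2]@rx,w[:2]@ry)
def Pm(c): k,R,o=c; return k@np.c_[R.T,-R.T@o]
s=lambda x,y:(400+(x-385)/10-.5,155+y/10-.5)
for a,b in (((267,57),(475,66)),((157,77),(452,101))):
    X=cv2.triangulatePoints(Pm(c),Pm(cam("side")),np.array(q(*a)).reshape(2,1),np.array(s(*b)).reshape(2,1)).ravel(); print("tri",X[:3]/X[3])
```

```text
[ 0.3796 -0.3353  0.0703] [[-0.980077563412575, -0.19861482806828593, 0.0003460732224180315], [-0.19861492034531353, 0.980077572322953, -0.0002562143083590361], [-0.0002882906428701447, -0.000319845200552131, -0.9999999072937724]]
+x-y rel TCP in reader axes 0.11056199989210498 -0.02225525115239034
+xnotch rel TCP in reader axes 0.1111449005266851 0.00335144991827461
notch+y rel TCP in reader axes 0.09724525021689723 0.018494583350950937
frost-y rel TCP in reader axes 0.0764996104126342 -0.02042936698997369
frost+y rel TCP in reader axes 0.0762426708912332 0.017874372028088927
tri [ 0.4919 -0.3354  0.0728]
tri [ 0.4873 -0.3105  0.0721]
```

Measured offsets agree with the plan: label 92 mm ahead of the TCP, laterally centred, and label face at about 73 mm. Inserting.

Run:
```python
from h import *
np.set_printoptions(precision=4,suppress=True)
robot.move_straight(np.r_[RO-.092*rx,.070],velocity=.08); robot.dwell(.8)
print(robot.current_ee_pos(),robot.current_opening(),robot.current_ft_force(),robot.current_time_s())
a=robot.get_image("top")[100:230,375:505,::-1]; b=robot.get_image("side")[80:210,300:430,::-1]
cv2.imwrite("pics/v6.png",np.hstack([cv2.resize(x,None,fx=3,fy=3,interpolation=cv2.INTER_CUBIC) for x in(a,b)]))
```

```text
[ 0.5343 -0.3038  0.07  ] 0.4460736649174954 [-0.403  -0.6147 -0.2338] 18.9167
```

View pics/v6.png

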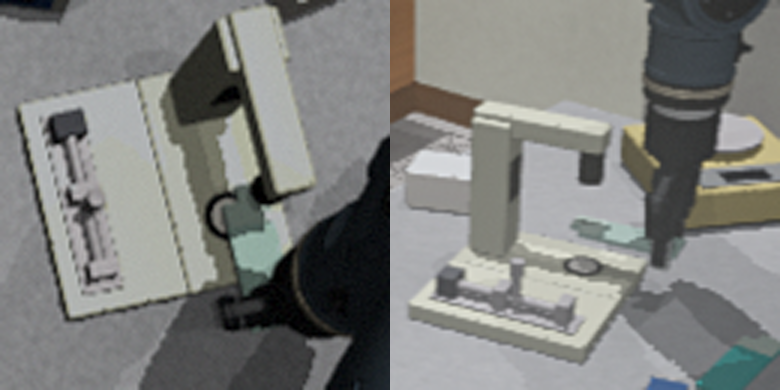

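The frosted end is level under the lens (side crop 590,232, below the barrel at 592,168) and clear of the reader. The bolt is still in its keeper and there is no contact force, so I'm handing in.

```bash
python3 -c "
from workcell import robot
print(robot.job_done())"
```

```text
the job is handed in; nothing more can be done
None
```

I slid the bolt home to its stop, then handed the job in at about 19 s with the notched plate held level, label up, frosted end under the lens and touching nothing. The hand-in returned no verdict, so I can't say how it was judged.

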